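# Close the latch bar of the violet slide tray

### The arm

A 6-joint arm with a two-finger parallel gripper is mounted at the origin on a cart in front of the work surface, level with it; the furniture and walls round the work are solid. World frame = base frame: x ahead of the robot, y to its left, z up, the work surface at z = 0. Lengths are in mm, angles in rad, forces in N, time in s.
With the tool pointing down it reaches from about 350 to 775 mm from the base axis. Payload 5.5 kg.
Tool frame: the origin (TCP) lies at the very end of the fingers, on their centre line; the grasp point (between the pads) lies arm.pinch_z behind it (arm.pinch_z is the distance from the TCP to the grasp point, in mm); x points along the fingers, y is the direction in which the jaws open and shut, and the axes are right-handed (so a half turn about x gives the same grasp; the last joint's range is limited). The gripper opens to 85 mm and grips with 20 to 120 N. Pads are 22 mm wide; open, the fingers measure 114 mm over their backs; the gripper's body (76 mm by 85 mm) begins 54 mm behind the grasp point. The pads swing forward as they close: fully open they stand 13 mm farther back than shut.
Start: joints at [-1.332, 0.313, 0.046, 1.304, 0, 1.431], TCP at [212.637, -534.282, 231.323] pointing down, gripper open.
Joint ranges: [-2.76, 2.76], [-0.86, 1.69], [-1.03, 1.26], [-2.2, 2.34], [-1.47, 1.5], [-3.14, 3.14]. Speed limits (rad/s): [2.57, 2.57, 3.14, 3.14, 3.14, 3.14].

### API

Orientations are given as a unit quaternion [x, y, z, w].
In Python, from plant import monitor, eyes, job_done, arm gives the robot as it stands.
- The arm moves only by the shell command python3 -m handwheel 'ROWS' [OPENING]. ROWS is JSON, one flat list of numbers, 4 for each row, row after row: the shift along the tool's x, y, z in cm, then the turn about the tool's x in rad. A call has 1 to 12 rows; each row is the pose to reach, as a shift and turn from the pose commanded when the call began, along the tool's axes at that moment; what a row does not reach only later rows make up. A row lasts 1/10 s, in which the tool goes at most 50 mm and 8.59 degrees, less where a joint would pass 70% of its speed; a pose out of reach is approached as far as the arm can. A call with a gripper value outside its range is refused whole. OPENING is the finger opening in cm, from 0 to 8.54, set as the call begins (- or left out, the last holds). The fingers move at their own pace and stop on an object; the grip force is fixed at half the most. Time passes only in rows, so rows that repeat a pose let the fingers close. It gives the time, the measured TCP pose, the force and the opening at its end, in the units of the state.
- monitor.observe(): the state, without advancing time (a new reading comes with each control period).
- eyes.capture(name): name is "side" or "top" or "wrist"; returns a dict with "img" (384x512x3 uint8, red, green, blue), "camera_matrix" (3x3 intrinsics, pixels), "distortion" ([k1, k2, p1, p2, k3] as OpenCV has them; the pictures are not rectified), "rvec" (rotation vector, rad) and "tvec" (3), from world to camera coordinates, as OpenCV has them; the wrist camera has in their place "tool_from_camera" (4x4, takes a point from camera to tool coordinates, whose origin is the TCP and whose axes are the tool frame's). Camera axes: x right, y down, z forward; pixel columns grow to the right and rows downward; lengths in mm; the calibration is good to about 2 mm. A picture is of the moment at which its call begins: read the wrist's pose just before it. There is no depth.
- job_done(): hands the job in, once; it reports no verdict.
The state is a dict: "time_s": time; "q": joint angles; "joint_velocities": joint speeds; "effort": joint torques, N m; "eef_pos": TCP position; "orientation": TCP orientation; "force": force on the tool from outside, world axes, zero at the start; "wrist_torque": the same for the moment, N m; "finger_gap": finger opening in mm.
Only numpy, scipy, OpenCV 4.12 (cv2) and the standard library are available. Lean on these libraries where they do the work, as an engineer would, in place of code of your own. Each camera call takes 0.05 s, during which the arm holds its last target.

### The job

Two slide trays are drying on the cabinet, each with its latch bar swung open towards you. Swing the latch bar of the tray with the violet-stained slides closed, fully home into its catch, and let go of it; leave the latch bar of the orange tray open just as it is.

Things in the scene. Friction and masses are not known exactly. Their poses are not given: they have to be found in the camera images.
- violet_tray: Grey tray fixed to the cabinet top, 116 (x) x 160 (y) mm, rim 12 mm high; four slides lie flat in it (tops at 9 mm) with violet stain spots and pale violet ends. Origin: centre of underside; x away from the robot at yaw 0, z up. Bar pivot (upright axis) at x 22, y 66 mm. Catch: steel bracket at x 22, y -66 mm, 14 mm long in y, top at 30 mm, open to -x; the bar's end goes under its lip
- violet_bar (a joint): Angle (rad) of the tray's aluminium latch bar, 138 mm long from the pivot, 11 wide, from 15 to 25 mm high. 0: closed, a hard stop at the back of the catch, bar pointing to the tray's -y. Grows as it opens: it points along (-sin q, -cos q) in the tray's x, y. Up to 1.7. Swings level; a little stiff (0.5 N at the knob), no spring, stays where left
- violet_knob (a point): Centre of the top of the round black upright knob on the violet tray's bar, 95 mm from the pivot. Knob 16 mm in diameter (18 at its foot), 38 mm tall, from 25 to 63 mm above the cabinet top; rigid with the bar. It can be pinched from above or pushed
- orange_knob (a point): The same point on the knob of the orange tray's bar (an equal tray whose slides have orange stain spots and pale orange ends); it is to stay where it is

How it is judged (in metres and radians):
At the end, for the whole second after the job is handed in: The violet tray's latch bar rests in its catch, at rest and within 0.1 rad (about 6 degrees, 13 mm at the catch) of its stop; the orange tray's knob is within 15 mm of where it started (value of joint violet_bar below 0.1 rad and velocity of joint violet_bar between -0.05 and 0.05 rad/s and distance of orange_knob from where it was at the start of the episode below 0.015 m); the robot touches nothing.
It fails at once if the orange tray's latch bar is moved by more than 15 mm at its knob (distance of orange_knob from where it was at the start of the episode above 0.015 m).
It also fails if it takes over 32 s, if anything falls off the work surface, if the arm or the gripper's body presses on something with over 40 N, if the wrist force passes 120 N, or if a joint passes its speed limit or range.

## Working session

There is one attempt and no reset: what is moved stays moved. The work goes in short steps, Python scripts to look and compute and a shell command to move; the robot and the scene stay as the last step left them, time stands still between calls to the robot, and variables do not carry over. Pictures are saved under pics/ and viewed, and the job is handed in when it is done.

```bash
ls; mkdir -p pics; python3 - <<'E'
from plant import monitor, eyes, arm
import cv2,pickle
s=monitor.observe(); print(s); print(arm.pinch_z)
for n in("side","top","wrist"):
    c=eyes.capture(n); cv2.imwrite(f"pics/{n}0.png",c["img"][:,:,::-1]); pickle.dump(c,open(f"{n}0.pkl","wb"))
    print(n,{k:v for k,v in c.items() if k!='img'})
E
```

```text
pics
{'time_s': 0.0, 'q': array([-1.33161466e+00,  3.14025588e-01,  4.49788506e-02,  1.30359492e+00,
       -3.57055071e-05,  1.43122592e+00]), 'joint_velocities': array([ 0.00174318,  0.00018223,  0.00054713, -0.00047561,  0.00035923,
        0.00030499]), 'effort': array([-2.08617882e-05, -4.80629468e+01,  2.98530793e+01,  1.95991178e-02,
       -3.57660099e-05,  1.30062936e-06]), 'eef_pos': array([ 212.48742903, -533.74840205,  230.39448778]), 'orientation': array([-0.69441966, -0.13376105,  0.69450984, -0.13245908]), 'force': array([0.64147089, 0.28416501, 0.30963053]), 'wrist_torque': array([-0.04024857,  0.014647  ,  0.0361782 ]), 'finger_gap': 85.05544839233492}
18.700000000000003
side {'camera_matrix': array([[361.67908038,   0.        , 258.00457743],
       [  0.        , 361.67908038, 188.40415323],
       [  0.        ,   0.        ,   1.        ]]), 'distortion': array([-0.0342715,  0.       ,  0.       ,  0.       ,  0.       ]), 'rvec': array([ 0.16366017, -2.78181172,  1.38756581]), 'tvec': array([589.41990787, 128.6566735 , 822.88262997])}
top {'camera_matrix': array
[... 276 characters left out ...]
.07495983]), 'tvec': array([-26.38090516, 607.77963476, 860.13842522])}
wrist {'camera_matrix': array([[293.28262852,   0.        , 259.01230404],
       [  0.        , 293.28262852, 193.24396495],
       [  0.        ,   0.        ,   1.        ]]), 'distortion': array([-0.05704392,  0.        ,  0.        ,  0.        ,  0.        ]), 'tool_from_camera': array([[ 8.54681464e-04, -2.83808800e-01,  9.58880511e-01,
        -1.42723356e+02],
       [ 9.99998967e-01,  1.35097677e-03, -4.91470501e-04,
         7.19704469e-02],
       [-1.15594164e-03,  9.58879940e-01,  2.83809662e-01,
        -7.20186957e+01],
       [ 0.00000000e+00,  0.00000000e+00,  0.00000000e+00,
         1.00000000e+00]])}
```

View pics/top0.png

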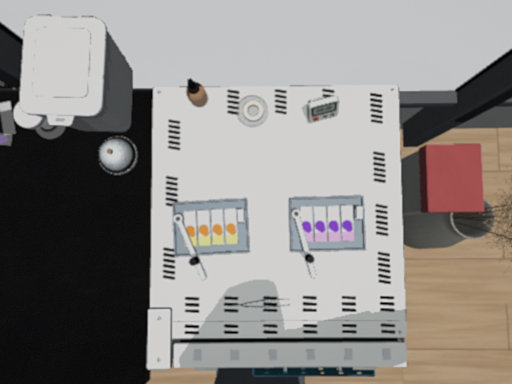

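View pics/side0.png

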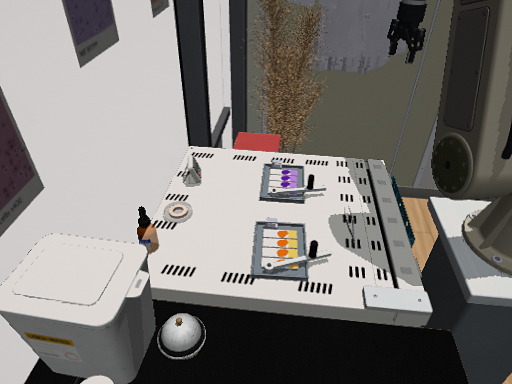

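View pics/wrist0.png

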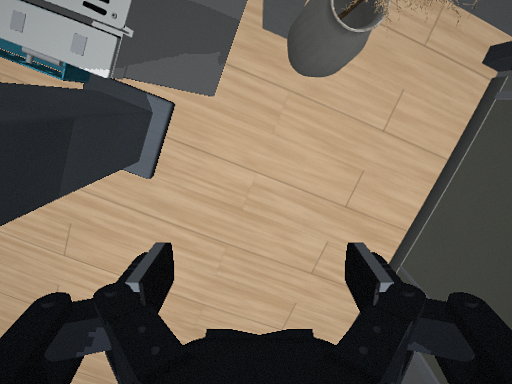

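```bash
python3 - <<'E'
import cv2
t=cv2.imread("pics/top0.png"); s=cv2.imread("pics/side0.png")
cv2.imwrite("pics/top_z.png",cv2.resize(t[180:300,160:380],None,fx=3.6,fy=3.6,interpolation=cv2.INTER_CUBIC))
cv2.imwrite("pics/side_z.png",cv2.resize(s[140:320,230:440],None,fx=3.3,fy=3.3,interpolation=cv2.INTER_CUBIC))
cv2.imwrite("pics/top_z2.png",cv2.resize(t[270:384,140:420],None,fx=2.8,fy=2.8,interpolation=cv2.INTER_CUBIC))
E
```

```text
(no output)
```

View pics/top_z.png

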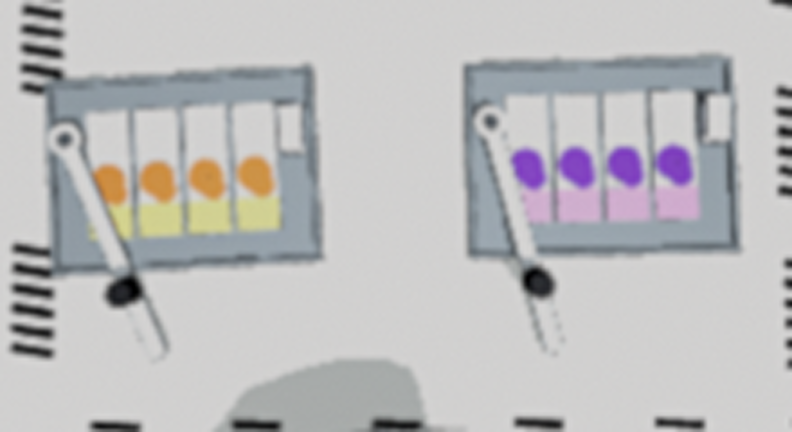

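View pics/side_z.png

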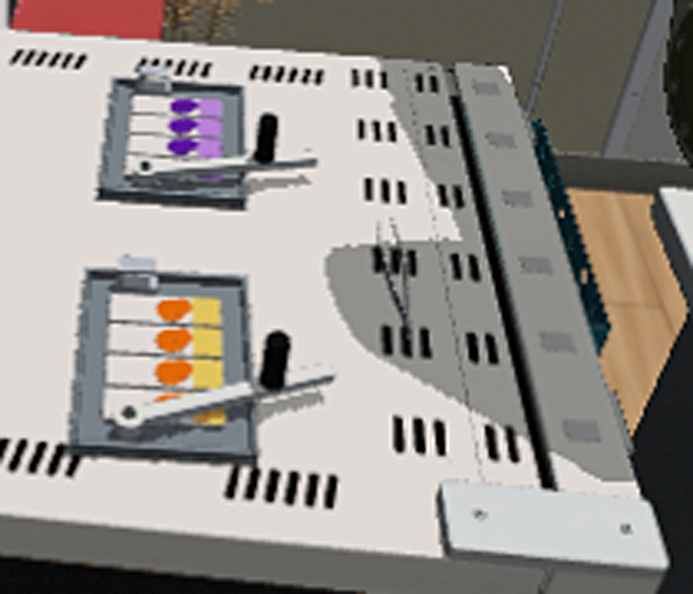

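View pics/top_z2.png

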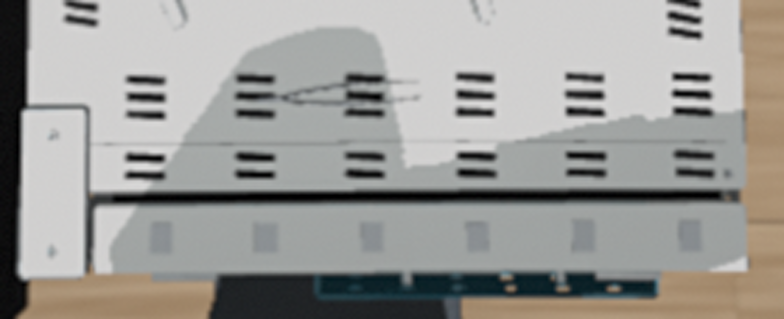

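```bash
cat > h.py <<'E'
import numpy as np,cv2,pickle
def ray(c,uv):
    p=cv2.undistortPoints(np.array([[uv]],float),c["camera_matrix"],c["distortion"])[0,0]
    R=cv2.Rodrigues(c["rvec"])[0]; o=-R.T@c["tvec"]; return o,R.T@np.array([*p,1])
def at(c,uv,z):
    o,d=ray(c,uv); return o+d*(z-o[2])/d[2]
def tri(a,ua,b,ub):
    o1,d1=ray(a,ua);o2,d2=ray(b,ub)
    t=np.linalg.lstsq(np.c_[d1,-d2],o2-o1,rcond=None)[0]
    p,q=o1+t[0]*d1,o2+t[1]*d2; return (p+q)/2,np.linalg.norm(p-q)
def proj(c,P): return cv2.projectPoints(np.atleast_2d(np.array(P,float)),c["rvec"],c["tvec"],c["camera_matrix"],c["distortion"])[0][:,0]
E
python3 - <<'E'
from h import *
np.set_printoptions(precision=1,suppress=True)
t=pickle.load(open("top0.pkl","rb"));s=pickle.load(open("side0.pkl","rb"))
T=lambda u,v:((u+.5)/3.6-.5+160,(v+.5)/3.6-.5+180)
S=lambda u,v:((u+.5)/3.3-.5+230,(v+.5)/3.3-.5+140)
print("cam o",ray(t,(0,0))[0],ray(s,(0,0))[0])
for n,k,ks,p,ps,cor in(("violet",(540,283),(268,120),(490,122),(145,165),[(466,66),(729,58),(738,248),(470,255)]),("orange",(124,293),(276,337),(64,139),(128,411),[(48,83),(311,68),(321,257),(55,272)])):
    print(n,"knobtop tri",tri(t,T(*k),s,S(*ks)),"at63",at(t,T(*k),63),"side63",at(s,S(*ks),63))
    P=at(t,T(*p),25);K=at(t,T(*k),63);print(" pivot",P,"side",at(s,S(*ps),25),"r",np.linalg.norm((K-P)[:2]))
    C=np.array([at(t,T(*c),12) for c in cor]);print(C,np.linalg.norm(C-np.roll(C,-1,0),axis=1),"centre",C.mean(0))
    e=C[1]-C[0]+C[2]-C[3]; yaw=np.arctan2(-e[1],-e[0])-np.pi/2+0; 
    yv=-(e)[:2]/np.linalg.norm(e[:2]); xv=np.array([yv[1],-yv[0]]); yaw=np.arctan2(xv[1],xv[0])
    print(" yaw",yaw,"pivot pred",C.mean(0)[:2]+22*xv+66*yv)
    d=(K-P)[:2]; print(" q",np.arctan2(-d@xv,-d@yv))
E
```

```text
cam o [541.2 -36.3 903.1] [536.8 640.2 585.7]
violet knobtop tri (array([ 473.1, -119. ,   63.3]), np.float64(0.8008128478125249)) at63 [ 473.4 -119.    63. ] side63 [ 472.6 -119.5   63. ]
 pivot [563.7 -95.   25. ] side [ 564. -100.   25.] r 93.385746185283
[[ 597.4  -82.1   12. ]
 [ 601.  -238.1   12. ]
 [ 489.1 -240.5   12. ]
 [ 485.9  -83.1   12. ]] [156.  111.9 157.4 111.5] centre [ 543.3 -160.9   12. ]
 yaw 0.02173170143860356 pivot pred [563.9 -94.5]
 q 1.3329139330331878
orange knobtop tri (array([469.6, 111.8,  61.8]), np.float64(0.30123038332611135)) at63 [469.5 111.6  63. ] side63 [469.9 113.1  63. ]
 pivot [555.6 154.   25. ] side [556.2 149.8  25. ] r 95.9434536832406
[[589.1 166.6  12. ]
 [596.9  10.2  12. ]
 [485.3   4.7  12. ]
 [477.7 161.3  12. ]] [156.6 111.7 156.8 111.5] centre [537.3  85.7  12. ]
 yaw 0.048823053074057286 pivot pred [556.  152.7]
 q 1.1627122305746753
```

```bash
cat >> h.py <<'E'
from scipy.spatial.transform import Rotation as Ro
PIV=np.array([564.,-94.8]); YAW=.022
def knob(q): a=YAW; v=np.array([-np.sin(q),-np.cos(q)]); R=np.array([[np.cos(a),-np.sin(a)],[np.sin(a),np.cos(a)]]); return PIV+95*R@v, a-q   # tangent (closing) world angle
def plan(target_xy,z,ang):
    from plant import monitor
    s=monitor.observe(); R=Ro.from_quat(s["orientation"]).as_matrix()
    d=R.T@(np.array([*target_xy,z])-s["eef_pos"])/10
    cur=np.arctan2(R[1,1],R[0,1]); turn=-(ang-cur)
    return d,[(turn+k*np.pi+9.42477796)%(2*np.pi)-np.pi for k in (0,1)],cur,s["eef_pos"]
E
python3 - <<'E'
from h import *
np.set_printoptions(precision=3,suppress=True)
from plant import monitor
s=monitor.observe(); R=Ro.from_quat(s["orientation"]).as_matrix();print(R)
for q in(1.325,0):print(knob(q))
k,a=knob(1.325);k=np.array([473.2,-119.2]);print(plan(k,150,a))
E
```

```text
[[-0.     0.37  -0.929]
 [ 0.001 -0.929 -0.37 ]
 [-1.    -0.001 -0.   ]]
(array([ 472.386, -119.938]), -1.303)
(array([ 566.09 , -189.777]), 0.022)
(array([  8.108, -28.876, -39.551]), [np.float64(0.11098700552864571), np.float64(-3.0306056480611474)], np.float64(-1.1920129937019748), array([ 212.531, -533.864,  230.595]))
```

```bash
python3 -m handwheel '[0.6,-2.4,-3.3,0.01, 1.2,-4.8,-6.6,0.02, 1.8,-7.2,-9.9,0.03, 2.4,-9.6,-13.2,0.04, 3.0,-12.0,-16.5,0.05, 3.6,-14.4,-19.8,0.06, 4.2,-16.8,-23.1,0.07, 4.8,-19.2,-26.4,0.08, 5.4,-21.6,-29.7,0.09, 6.0,-24.0,-33.0,0.1, 6.6,-26.4,-36.3,0.11, 7.2,-28.9,-39.5,0.11]' 7
python3 - <<'E'
from h import *
np.set_printoptions(precision=3,suppress=True)
from plant import eyes
k,a=knob(1.325);k=np.array([473.0,-119.4]);print(plan(k,32,a))
for n in("wrist","top"):cv2.imwrite(f"pics/{n}1.png",eyes.capture(n)["img"][:,:,::-1])
E
```

```text
time_s: 1.35
eef_pos: [473.4, -118.1, 159.0]
orientation: [0.701, 0.095, -0.701, 0.095]
force: [-0.4, -0.7, 0.4]
finger_gap: 70.2
(array([12.697,  0.107,  0.073]), [np.float64(0.000758153953789531), np.float64(-3.1408344996360036)], np.float64(-1.3022418452768312), array([ 473.406, -118.149,  158.974]))
```

View pics/wrist1.png

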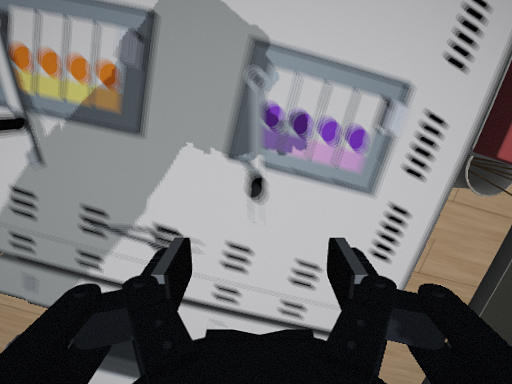

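The wrist view shows the violet knob at (257,187). That is midway between the fingers at about columns 190 and 330, so it agrees with the triangulation. I'll descend now.

```bash
python3 -m handwheel '[4,0.1,0.1,0, 8,0.1,0.1,0, 10,0.1,0.1,0, 11.5,0.1,0.1,0, 12.6,0.1,0.1,0, 12.6,0.1,0.1,0, 12.6,0.1,0.1,0]' 7
python3 - <<'E'
from h import *
np.set_printoptions(precision=3,suppress=True)
from plant import eyes
print(plan((473,-119.4),32,-1.303))
for n in("wrist","side"):cv2.imwrite(f"pics/{n}2.png",eyes.capture(n)["img"][:,:,::-1])
E
```

```text
time_s: 2.15
eef_pos: [472.2, -121.4, 33.7]
orientation: [0.701, 0.094, -0.701, 0.095]
force: [0.1, 0.5, -0.1]
finger_gap: 69.9
(array([ 0.167, -0.169, -0.131]), [np.float64(0.0005427704078257989), np.float64(-3.1410498831819673)], np.float64(-1.3024572288227958), array([ 472.185, -121.373,   33.67 ]))
```

View pics/wrist2.png

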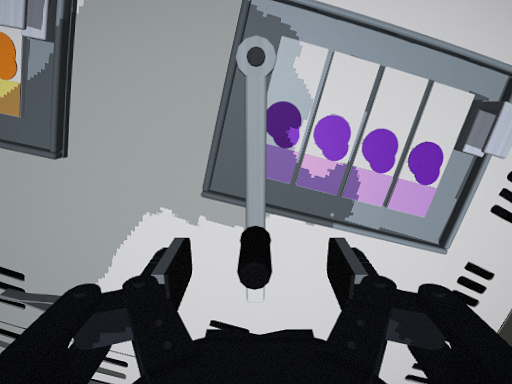

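View pics/side2.png

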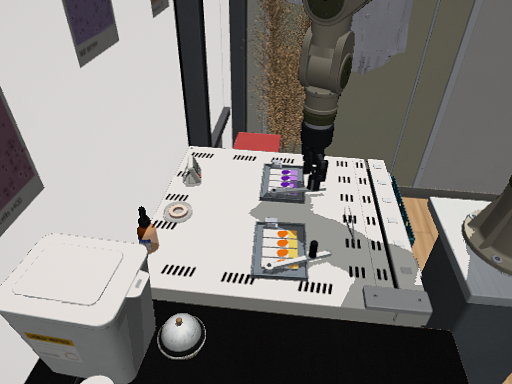

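The knob is at (254,265), between the pads at columns 190 and 330 and about 2 mm left of centre. I'll close to a loose 26 mm cage.

```bash
python3 -m handwheel '[0.1,-0.2,-0.1,0, 0.1,-0.2,-0.1,0, 0.1,-0.2,-0.1,0, 0.1,-0.2,-0.1,0, 0.1,-0.2,-0.1,0, 0.1,-0.2,-0.1,0]' 2.6
python3 - <<'E'
from h import *
np.set_printoptions(precision=2,suppress=True)
from plant import eyes
print(plan(knob(1.325)[0],32,-1.303))
for q in np.arange(1.3,-.05,-.1):
    k,a=knob(q); k=k+4*np.array([np.cos(a),np.sin(a)]); d,t,_,_=plan(k,32,a); print(round(q,2),d,t[0])
cv2.imwrite(f"pics/wrist3.png",eyes.capture("wrist")["img"][:,:,::-1])
E
```

```text
time_s: 2.85
eef_pos: [472.5, -118.7, 32.3]
orientation: [-0.701, -0.095, 0.701, -0.095]
force: [-0.6, -0.4, 0.4]
finger_gap: 26.2
(array([0.03, 0.11, 0.04]), [np.float64(0.0010344952346539316), np.float64(-3.140558158355141)], np.float64(-1.3019655039959674), array([ 472.46, -118.73,   32.27]))
1.3 [0.03 0.75 0.03] -0.023965504765346424
1.2 [ 0.03  1.7  -0.08] -0.12396550476534607
1.1 [ 0.03  2.62 -0.29] -0.2239655047653475
1.0 [ 0.03  3.53 -0.58] -0.32396550476534713
0.9 [ 0.03  4.4  -0.97] -0.4239655047653468
0.8 [ 0.03  5.22 -1.44] -0.5239655047653464
0.7 [ 0.03  6.   -1.98] -0.6239655047653478
0.6 [ 0.03  6.72 -2.61] -0.7239655047653475
0.5 [ 0.03  7.37 -3.3 ] -0.8239655047653471
0.4 [ 0.03  7.95 -4.05] -0.9239655047653468
0.3 [ 0.03  8.45 -4.86] -1.0239655047653482
0.2 [ 0.03  8.86 -5.72] -1.1239655047653478
0.1 [ 0.03  9.19 -6.61] -1.2239655047653475
-0.0 [ 0.03  9.43 -7.53] -1.3239655047653471
```

View pics/wrist3.png

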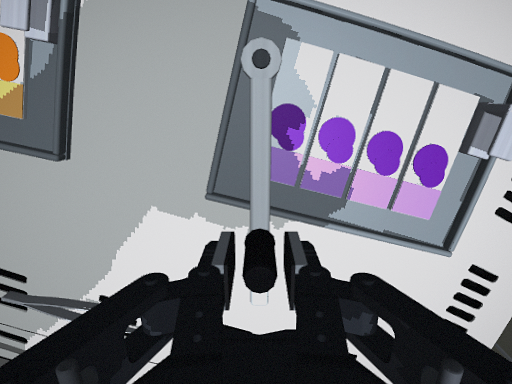

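The knob at (260,270) is caged with small gaps on both sides. I'll swing along the arc as far as q≈0.3.

```bash
python3 -m handwheel '[0,0.75,0,-0.02, 0,1.7,-0.1,-0.12, 0,2.6,-0.3,-0.22, 0,3.5,-0.6,-0.32, 0,4.4,-1.0,-0.42, 0,5.2,-1.45,-0.52, 0,6.0,-2.0,-0.62, 0,6.7,-2.6,-0.72, 0,7.35,-3.3,-0.82, 0,7.95,-4.05,-0.92, 0,8.45,-4.85,-1.02, 0,8.45,-4.85,-1.02]'
python3 - <<'E'
from h import *
np.set_printoptions(precision=2,suppress=True)
from plant import eyes
for q in (.3,.2,.15,.1,.05,0,-.03):
    k,a=knob(q); k=k+4*np.array([np.cos(a),np.sin(a)]); d,t,c,p=plan(k,32,a); print(round(q,2),d,t[0],c,p)
cv2.imwrite(f"pics/wrist4.png",eyes.capture("wrist")["img"][:,:,::-1])
E
```

```text
time_s: 4.1
eef_pos: [542.7, -187.8, 32.2]
orientation: [0.565, 0.425, -0.565, 0.425]
force: [0.1, 0.2, 0.7]
finger_gap: 25.9
0.3 [ 0.02 -0.1  -0.03] -0.0037191394777273956 -0.28171913870834875 [ 542.66 -187.82   32.2 ]
0.2 [ 0.02  0.84 -0.12] -0.10371913947772882 -0.28171913870834875 [ 542.66 -187.82   32.2 ]
0.15 [ 0.02  1.31 -0.2 ] -0.15371913947772775 -0.28171913870834875 [ 542.66 -187.82   32.2 ]
0.1 [ 0.02  1.78 -0.31] -0.20371913947772846 -0.28171913870834875 [ 542.66 -187.82   32.2 ]
0.05 [ 0.02  2.24 -0.43] -0.2537191394777274 -0.28171913870834875 [ 542.66 -187.82   32.2 ]
0 [ 0.02  2.69 -0.58] -0.3037191394777281 -0.28171913870834875 [ 542.66 -187.82   32.2 ]
-0.03 [ 0.02  2.95 -0.68] -0.33371913947772747 -0.28171913870834875 [ 542.66 -187.82   32.2 ]
```

View pics/wrist4.png

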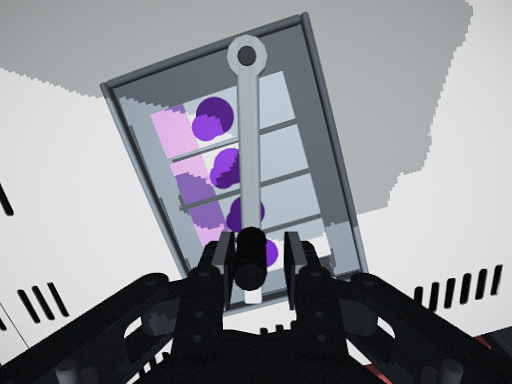

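The knob follows, riding against the left pad at (250,270), and the bar end is inside the tray. I'll go on gently to the stop and watch the force.

```bash
python3 -m handwheel '[0,0.5,-0.05,-0.06, 0,0.9,-0.1,-0.1, 0,1.3,-0.2,-0.15, 0,1.7,-0.3,-0.2, 0,2.1,-0.4,-0.25, 0,2.3,-0.45,-0.27, 0,2.5,-0.5,-0.29, 0,2.5,-0.5,-0.3]'
```

```text
time_s: 4.95
eef_pos: [567.0, -189.3, 32.2]
orientation: [0.495, 0.504, -0.496, 0.504]
force: [-0.6, 0.2, -0.4]
finger_gap: 26.5
```

```bash
python3 -m handwheel '[0,0.1,0,0, 0,0.2,0,0, 0,0.2,0,0]'
```

```text
time_s: 5.25
eef_pos: [569.2, -189.5, 32.3]
orientation: [0.496, 0.504, -0.496, 0.504]
force: [-0.7, -0.2, -0.6]
finger_gap: 25.8
```

```bash
python3 -m handwheel '[0,0.1,0,0, 0,0.2,0,0, 0,0.2,0,0]'
```

```text
time_s: 5.55
eef_pos: [570.6, -189.5, 32.3]
orientation: [0.495, 0.505, -0.496, 0.504]
force: [-4.0, -1.1, 1.3]
finger_gap: 26.0
```

```bash
python3 -m handwheel '[0,0.1,0,0, 0,0.1,0,0]'
python3 - <<'E'
from h import *
from plant import eyes
cv2.imwrite(f"pics/wrist5.png",eyes.capture("wrist")["img"][:,:,::-1])
E
```

```text
time_s: 5.75
eef_pos: [570.7, -189.5, 32.2]
orientation: [0.495, 0.505, -0.496, 0.504]
force: [-5.9, -1.7, 3.3]
finger_gap: 25.9
```

View pics/wrist5.png

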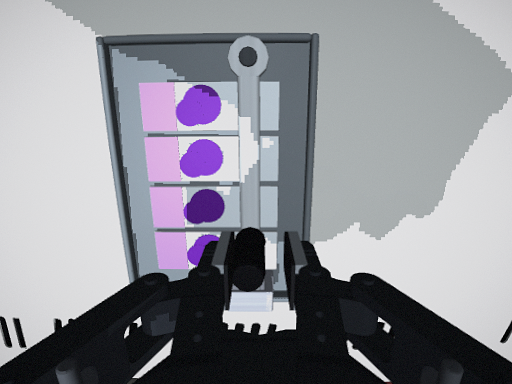

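The bar is parallel to the tray edge with its end under the catch (252,300). Force rises with no further motion, so this is the stop. I'll centre the cage, open, and lift clear.

```bash
python3 -m handwheel '[0,-0.3,0,0, 0,-0.6,0,0, 0,-0.6,0,0]'; python3 -m handwheel '[0,0,0,0, 0,0,0,0, 0,0,0,0, 0,0,0,0]' 5; python3 -m handwheel '[-2,0,0,0, -4,0,0,0, -7,0,0,0, -11,0,0,0, -15,0,0,0, -15,0,0,0]'
python3 -m handwheel '[0,-4,-1,0, 0,-8,-2,0, 0,-12,-3,0, 0,-16,-4,0, 0,-16,-4,0, 0,-16,-4,0]'
python3 - <<'E'
from h import *
from plant import eyes
t=eyes.capture("top");s=eyes.capture("side");pickle.dump((t,s),open("end.pkl","wb"))
a=cv2.resize(t["img"][180:300,160:380],None,fx=3.6,fy=3.6,interpolation=cv2.INTER_CUBIC);cv2.imwrite("pics/top6.png",a[:,:,::-1])
a=cv2.resize(s["img"][140:320,230:440],None,fx=3.3,fy=3.3,interpolation=cv2.INTER_CUBIC);cv2.imwrite("pics/side6.png",a[:,:,::-1])
E
```

```text
time_s: 6.1
eef_pos: [566.2, -189.4, 32.4]
orientation: [0.496, 0.504, -0.495, 0.505]
force: [-0.4, -0.5, -0.1]
finger_gap: 25.9
time_s: 6.5
eef_pos: [566.3, -189.5, 32.3]
orientation: [0.495, 0.504, -0.495, 0.505]
force: [0.0, -0.3, -0.4]
finger_gap: 50.1
time_s: 7.1
eef_pos: [569.3, -191.0, 188.8]
orientation: [0.497, 0.501, -0.494, 0.508]
force: [0.5, -0.6, 0.7]
finger_gap: 49.8
time_s: 7.7
eef_pos: [404.9, -152.2, 182.3]
orientation: [0.496, 0.504, -0.496, 0.505]
force: [0.9, 0.1, 0.2]
finger_gap: 50.0
```

View pics/top6.png

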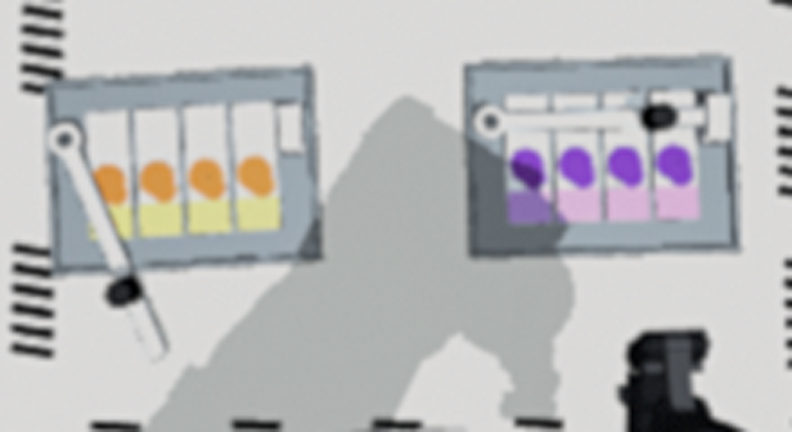

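View pics/side6.png

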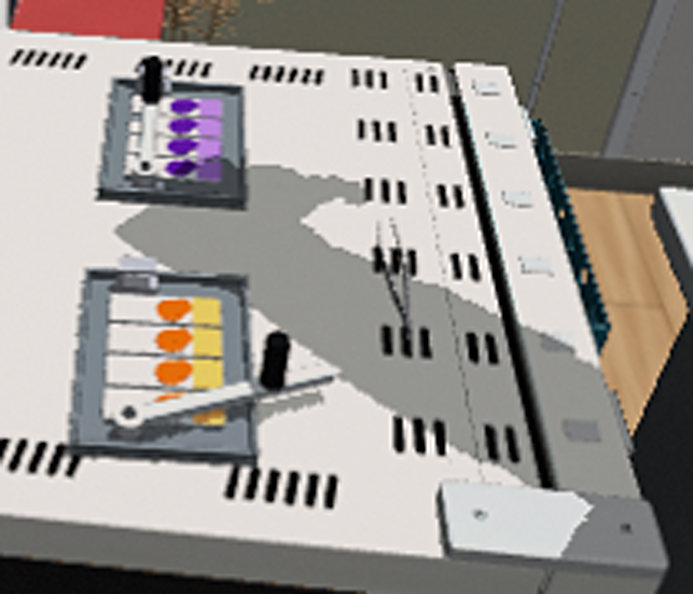

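The bar now lies from the pivot (490,121) through the knob (659,117) into the catch (718,117). The orange knob is still at (124,292), as before. One check of the angle, then I'll hand in.

```bash
python3 - <<'E'
from h import *
t,s=pickle.load(open("end.pkl","rb"))
T=lambda u,v:((u+.5)/3.6-.5+160,(v+.5)/3.6-.5+180)
K=at(t,T(660,117),63)[:2]; d=K-PIV; print(K,np.linalg.norm(d),"q",np.arctan2(-d[0],-d[1])+YAW)
from plant import monitor,job_done
o=monitor.observe();print(o["time_s"],abs(o["joint_velocities"]).max(),o["force"])
job_done()
E
```

```text
[ 564.84670697 -187.33960785] 92.54348131855745 q 0.012850584288209704
7.8 0.017344586768272097 [-0.35311757 -0.08236992 -1.09196997]
the job is handed in; nothing more can be done
```

The violet tray's latch bar is closed against its stop in the catch and released. I caged its knob loosely between the fingers, swung it along the arc until it stopped moving at about 6 N, then opened and lifted clear. I handed the job in at 7.8 s; no verdict is reported.

- **Violet bar:** the final top view puts it at about 0.01 rad, against the 0.1 rad limit, with its end in the catch. The measured knob radius came out at 92.5 mm instead of 95 mm, which is within calibration and pixel error.
- **Orange bar:** its knob is at the same place in the pictures before and after, to within about a pixel (2 mm).
- **Robot:** the gripper is well clear of everything and the measured force is about zero (1 N, at noise level).

No check failed.

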